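# Put a specimen pot away and shut the storage box

## Robot

A 6-joint arm with a two-finger parallel gripper is mounted at the origin on a cart in front of the work surface, level with it; the furniture and walls round the work are solid. World frame = base frame: x ahead of the robot, y to its left, z up, the work surface at z = 0. Lengths are in m, angles in rad, forces in N, time in s.
With the tool pointing down it reaches from about 0.375 to 0.9 m from the base axis. Payload 3.1 kg.
Tool frame: the origin (TCP) lies on the centre line of the jaws, within the pads' length; the fingertips stand robot.tip_reach ahead of it and the grasp point (between the pads) is the TCP (robot.tip_reach is the distance from the TCP to the fingertips, in m); z points along the fingers, y is the direction in which the jaws open and shut (so a half turn about z gives the same grasp; the last joint's range is limited). The gripper opens to 87 mm and grips with 3 to 60 N. Pads are 19 mm wide; open, the fingers measure 117 mm over their backs; the gripper's body (75 mm by 190 mm) begins 51 mm behind the grasp point.
Start: joints at [-1.345, 0.527, 1.433, -0, 1.181, -0.178], TCP at [0.246, -0.575, 0.242] pointing down, gripper open.
Joint ranges: [-3.08, 3.08], [-0.75, 2.2], [0.22, 2.44], [-1.43, 4.57], [0, 2.65], [-2.85, 2.85]. Speed limits (rad/s): [2.79, 2.79, 3.14, 3.14, 3.14, 3.14].

## Interface

Orientations are given as a unit quaternion [x, y, z, w].
In Python, from rig import telemetry, viewer, robot gives the robot as it stands. The module is installed in compiled form; this text tells all that it offers.
- The arm moves only by the tool step_arm, never from a script. Its argument "targets" is a list of rows, each an object of numbers: "dx", "dy", "dz": the shift along the tool's x, y, z in m; "rx", "ry", "rz": the turn, a rotation vector about the tool's x, y, z in degrees. In form: [{"dx": .., "dy": .., "dz": .., "rx": .., "ry": .., "rz": ..}, ...]. A call has exactly 5 rows; each row is the pose to reach, as a shift and turn from the pose measured when the call began, along the tool's axes at that moment; what a row does not reach only later rows make up. A row lasts 1/8 s, in which the tool goes at most 62.5 mm and 10.7 degrees, less where a joint would pass 70% of its speed; a pose out of reach is approached as far as the arm can. A call with a gripper value outside its range is refused whole. "gripper" is the opening, from 0 (shut) to 1 (fully open), set as the call begins (left out, the last holds). The fingers move at their own pace and stop on an object; "force" is the grip in N (left out, the last holds). Time passes only in rows, so rows that repeat a pose let the fingers close, or fill a call up. It gives the time, the measured TCP pose, the force and the opening at its end, in the units of the state.
- telemetry.get_obs(): the state, without advancing time (a new reading comes with each control period).
- viewer.camera(name): name is "scene" or "side" or "wrist"; returns a dict with "img" (400x640x3 uint8, blue, green, red), "depth" (400x640 float32, m along the optical axis (not along the pixel's ray), 0 where there is no reading), "K" (3x3 intrinsics, pixels), "R" (3x3) and "t" (3): a world point X has camera coordinates R X + t. Camera axes: x right, y down, z forward; pixel columns grow to the right and rows downward; lengths in m; the calibration is good to about 2 mm. A picture is of the moment at which its call begins.
- robot.hand_in(): hands the job in, once; it reports no verdict.
The state is a dict: "time": time; "q": joint angles; "joint_velocities": joint speeds; "joint_torque": joint torques, N m; "position": TCP position; "tool_rot": TCP orientation; "ft_force": force on the tool from outside, world axes, zero at the start; "moment": the same for the moment, N m; "grip_width": finger opening in m.
Only numpy, scipy, OpenCV 4.12 (cv2) and the standard library are available. Lean on these libraries where they do the work, as an engineer would, in place of code of your own. Each camera call takes 0.05 s, during which the arm holds its last target.

## Task

Put the red-capped specimen pot upright into the empty left-hand compartment of the open grey storage box, let go of it, then shut the box's blue hinged lid fully.

Things in the scene. Friction and masses are not known exactly. Their poses are not given: they have to be found in the camera images.
- red_pot_center (a point): Centre (17 mm above its foot) of the loose pot with the red screw cap: white body 27 mm across, cap 30 mm across on the upper 13 mm, 34 mm high in all, about 30 g, standing on the bench; z up its axis. Pots of the same shape with blue, yellow and green caps stand near it.
- left_bay (a point): Floor centre of the empty left compartment of the grey plastic box, 4 mm above the bench; 112 (x) by 94 (y) mm inside; walls and the partition to the right compartment (a white-capped pot is in it) rise 46 mm above this point. Axes of the box: x from its front to its hinged back, y left, z up. The box, 120 (x) by 200 (y) mm, has its middle 49 mm to the right (-y) and is fixed to the bench.
- lid (a joint): Angle of the blue lid, rad: 0 shut, 1.57 upright, 1.85 rear stop; starts open at 1.65 to 1.8. Light, slightly stiff hinge along the box's back top edge, 60 mm behind (+x) left_bay and 46 mm above it: the lid stays where it is left near upright and sinks shut by its own weight (120 g) once tipped forward below about 1.1.
- lid_edge (a point): Middle of the lid's free edge, on the outer face (which looks backward, +x of the box, while open; up when shut). Moves with the lid, 120 mm from the hinge line; the lid is 200 mm wide along the hinge, 6 mm thick; a 50 mm wide tab stands 11 mm beyond the edge. y along the hinge, x from edge to hinge, z out of the outer face.

How it is judged:
On the way:
1. the red-capped pot stands released in the left-hand compartment, the lid still open (x of red_pot_center in the frame of left_bay between -0.05 and 0.05 m and y of red_pot_center in the frame of left_bay between -0.04 and 0.04 m and z of red_pot_center in the frame of left_bay below 0.022 m and angle between red_pot_center's own z axis and vertical below 0.17 rad and distance between the grasp point and red_pot_center above 0.04 m and value of joint lid above 0.8 rad), for 0.2 s.
At the end, for the whole second after the job is handed in: The red-capped pot stands upright (within 10 degrees) on the floor of the left-hand compartment, anywhere inside its walls, and the lid is shut to within 3 degrees (0.05 rad) (x of red_pot_center in the frame of left_bay between -0.05 and 0.05 m and y of red_pot_center in the frame of left_bay between -0.04 and 0.04 m and z of red_pot_center in the frame of left_bay below 0.022 m and angle between red_pot_center's own z axis and vertical below 0.17 rad and value of joint lid below 0.05 rad); the robot touches nothing.
It also fails if it takes over 59 s, if anything falls off the work surface, if the arm or the gripper's body presses on something with over 40 N, if the wrist force passes 120 N, or if a joint passes its speed limit or range.

## Working session

There is one attempt and no reset: what is moved stays moved. The work goes in short steps, Python scripts to look and compute and a tool call to move; the robot and the scene stay as the last step left them, time stands still between calls to the robot, and variables do not carry over. Pictures are saved under pics/ and viewed, and the job is handed in when it is done.

Besides the shell and the picture viewer there is one more tool, called by a JSON object that holds its "api" and its "payload", one argument or row to a line. step_arm: Moves the arm, as the interface text tells. Its arguments: {"type":"object","properties":{"targets":{"type":"array"},"gripper":{"type":"number"},"force":{"type":"number"}},"required":["targets"]}

```bash
mkdir -p pics; python3 - <<'E'
from rig import telemetry, viewer, robot
import cv2
print(telemetry.get_obs(), robot.tip_reach)
for n in ["scene","side"]:
    c=viewer.camera(n); cv2.imwrite(f"pics/{n}0.png",c["img"]); print(n,c["K"].tolist(),c["R"].tolist(),c["t"].tolist())
E
```

```text
{'time': 0.0, 'q': array([-1.34547815e+00,  5.28488242e-01,  1.43388769e+00, -3.50966467e-05,
        1.18140162e+00, -1.78486965e-01]), 'joint_velocities': array([ 0.0004548 ,  0.00044978,  0.00040805,  0.00144245,  0.00021506,
       -0.00076543]), 'joint_torque': array([ 2.44174225e-04, -4.40037918e+01, -1.76593155e+01,  6.32757484e-02,
        5.80548355e-02, -1.58522348e-04]), 'position': array([ 0.24544458, -0.57403903,  0.24056268]), 'tool_rot': array([ 9.79684897e-01,  2.00540042e-01, -4.18009690e-05, -1.09177157e-03]), 'ft_force': array([ 0.29627429, -0.26651889, -0.15438075]), 'moment': array([-0.04310949,  0.00406355,  0.01098865]), 'grip_width': 0.08682164012454142} 0.019
scene [[414.75956140996374, 0.0, 320.11713066534753], [0.0, 414.75956140996374, 203.83097313698903], [0.0, 0.0, 1.0]] [[-0.7922727330376669, -0.6101512537165263, -0.00440046283667047], [-0.4631968976404451, 0.6061178029979492, -0.6465832064825113], [0.3971807529340928, -0.5102319634020293, -0.7628307761368947]] [0.4932747400412807, 0.19023541959978124, 0.7835562052015661]
side [[436.4328179563148, 0.0, 317.1251645747524], [0.0, 436.4328179563148, 203.15248532951315], [0.0, 0.0, 1.0]] [[0.9864096004376968, -0.16426803423285566, -0.0034803869924193293], [-0.0726603023626488, -0.4171218916714931, -0.905941393219762], [0.14736546618835802, 0.8938821736770839, -0.423388803533371]] [-0.46178850299739493, 0.1821569317783858, 0.6647775774480957]
```

View pics/scene0.png

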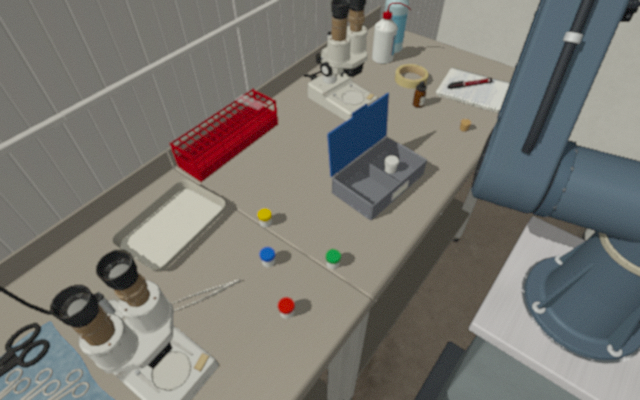

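View pics/side0.png

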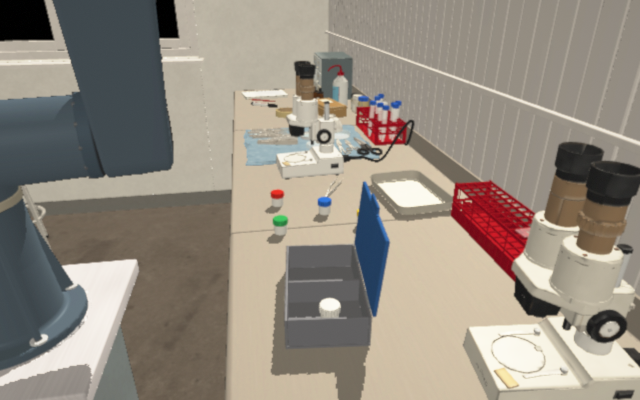

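The scene view shows the red pot at (287,306) with green, blue and yellow pots up and to either side of it, and the box at about (380,175) with its lid open. In the side view, the red pot is at (277,197), and the box spans about (285–370, 247–345) with the empty left bay at the far end.

```bash
cat > h.py <<'E'
import numpy as np, cv2
from rig import telemetry, viewer, robot
def ray(c,uv,z):
    R,t,K=c["R"],c["t"],c["K"]; d=R.T@np.linalg.inv(K)@np.array([uv[0],uv[1],1.]); o=-R.T@t
    return o+d*(z-o[2])/d[2]
def proj(c,X):
    p=c["K"]@(c["R"]@np.asarray(X,float)+c["t"]); return p[:2]/p[2]
def cloud(c):
    d=c["depth"]; v,u=np.indices(d.shape); P=np.stack([u*d,v*d,d],-1)@np.linalg.inv(c["K"]).T
    return (P-c["t"])@c["R"]
E
python3 - <<'E'
from h import *
for n in ["scene","side"]:
    c=viewer.camera(n); P=cloud(c); hsv=cv2.cvtColor(c["img"],cv2.COLOR_BGR2HSV)
    H,S,V=hsv[...,0].astype(int),hsv[...,1],hsv[...,2]
    for nm,m in dict(red=(H<8)|(H>172),green=(abs(H-70)<15),blue=(abs(H-110)<12),yel=abs(H-27)<8).items():
        m=(m&(S>150)&(V>60)).astype(np.uint8)
        k,l,s,ce=cv2.connectedComponentsWithStats(m)
        for i in range(1,k):
            if s[i,4]>40:
                Q=P[(l==i)&(c["depth"]>0)]
                if len(Q)<20: continue
                if s[i,4]<400:
                    top=Q[Q[:,2]>np.percentile(Q[:,2],60)]
                    print(n,nm,s[i].tolist(),"ray z=.0275",ray(c,ce[i],.0275).round(4),"cloud mean",Q.mean(0).round(4),"zmax",np.percentile(Q[:,2],95).round(4))
                elif nm=="blue": # lid
                    print(n,"lid",s[i].tolist(),Q.min(0).round(3),Q.max(0).round(3)); q=Q-Q.mean(0); print(np.linalg.svd(q,full_matrices=False)[2].round(3).tolist(), Q.mean(0).round(4))
    # rim band
    near=(P[...,2]>.046)&(P[...,2]<.054)&(c["depth"]>0)&(S<80)&(V<140)&(P[...,0]>.3)&(P[...,0]<.9)&(abs(P[...,1])<.4)
    Q=P[near]; 
    r=cv2.minAreaRect(Q[:,:2].astype(np.float32)); print("rim",len(Q),Q.min(0),Q.max(0),r, cv2.boxPoints(r).round(3).tolist())
E
python3 - <<'E'
import cv2
a=cv2.imread('pics/scene0.png')[85:225,310:450]; b=cv2.imread('pics/side0.png')[170:350,260:400]
cv2.imwrite('pics/crop0.png',cv2.hconcat([cv2.resize(a,(400,400)),cv2.resize(b,(400,400))]))
E
```

```text
scene red [383, 11, 8, 8, 53] ray z=.0275 [ 0.8816 -0.7261  0.0275] cloud mean [ 0.7598 -0.5023  0.1461] zmax 0.1528
scene red [278, 298, 17, 16, 202] ray z=.0275 [0.4319 0.35   0.0275] cloud mean [0.4295 0.3522 0.0339] zmax 0.0362
scene green [327, 250, 14, 13, 144] ray z=.0275 [0.4265 0.2122 0.0275] cloud mean [0.4242 0.2157 0.034 ] zmax 0.0361
scene lid [329, 95, 59, 80, 2368] [ 0.524 -0.132  0.057] [0.556 0.06  0.179]
[[0.116, 0.993, -0.005], [0.091, -0.005, 0.996], [0.989, -0.116, -0.091]] [ 0.5404 -0.0312  0.1185]
scene blue [260, 248, 15, 13, 147] ray z=.0275 [0.534  0.2886 0.0275] cloud mean [0.5305 0.2913 0.034 ] zmax 0.0368
scene yel [258, 208, 14, 13, 138] ray z=.0275 [0.6073 0.2171 0.0275] cloud mean [0.6036 0.22   0.0333] zmax 0.0362
rim 603 [ 0.40187521 -0.37014962  0.04601351] [0.80850002 0.07309198 0.05393307] ((0.5482996702194214, -0.15845069289207458), (0.39745956659317017, 0.407289057970047), 66.70426940917969) [[0.28299999237060547, -0.25999999046325684], [0.6570000052452087, -0.421999990940094], [0.8140000104904175, -0.0560000017285347], [0.4399999976158142, 0.10
[... 424 characters left out ...]
loud mean [0.8672 0.7975 0.1286] zmax 0.1321
side lid [356, 183, 32, 132, 2280] [ 0.522 -0.142  0.057] [0.556 0.051 0.182]
[[-0.116, -0.993, -0.025], [0.092, -0.035, 0.995], [-0.989, 0.113, 0.095]] [ 0.5368 -0.0635  0.1212]
side blue [318, 198, 13, 8, 85] ray z=.0275 [0.5329 0.2936 0.0275] cloud mean [0.5307 0.2818 0.0331] zmax 0.0362
rim 800 [ 0.40331742 -0.1401034   0.04601205] [0.54427726 0.07041441 0.05395061] ((0.4740075170993805, -0.03457348793745041), (0.20196644961833954, 0.12281393259763718), 84.33598327636719) [[0.40299999713897705, -0.1289999932050705], [0.5249999761581421, -0.14100000262260437], [0.5450000166893005, 0.05999999865889549], [0.4230000078678131, 0.07199999690055847]]
```

View pics/crop0.png

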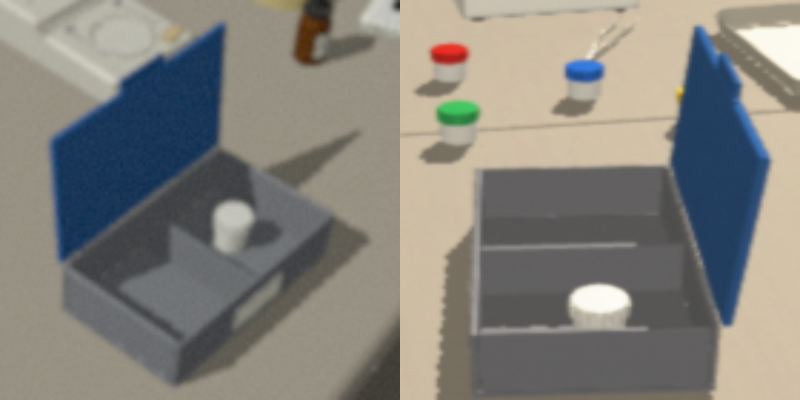

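```bash
cat >> h.py <<'E'
from scipy.spatial.transform import Rotation as Ro
def go(x,y,z,yaw=None,start=None):
    o=telemetry.get_obs(); p=o["position"]; R=Ro.from_quat(o["tool_rot"])
    d=R.inv().apply(np.array([x,y,z])-p)
    out=d*1000
    s=f"d(mm) {out.round(1)}"
    if yaw is not None:
        yw=np.radians(yaw); T=np.array([[np.cos(yw),np.sin(yw),0],[np.sin(yw),-np.cos(yw),0],[0,0,-1]])
        s+=f" rot {np.degrees((R.inv()*Ro.from_matrix(T)).as_rotvec()).round(1)}"
    print(s)
def st():
    o=telemetry.get_obs(); print("t",round(o["time"],2),"p",o["position"].round(4),"yaw",np.degrees(np.arctan2(*Ro.from_quat(o["tool_rot"]).as_matrix()[[1,0],0])).round(1),"q",o["q"].round(2),"F",o["ft_force"].round(1),"w",round(o["grip_width"],4))
E
python3 - <<'E'
from h import *
for n in ["scene","side"]:
    c=viewer.camera(n);P=cloud(c);m=(c["depth"]>0)&(P[...,2]>.12)&(P[...,0]>.3)&(P[...,0]<.85)&(abs(P[...,1])<.6)
    Q=P[m]; 
    g,cnt=np.unique((Q[:,:2]*10).round(),axis=0,return_counts=True)
    print(n,[(a.tolist(),int(k),round(float(Q[((Q[:,:2]*10).round()==a).all(1),2].max()),2)) for a,k in zip(g,cnt) if k>5])
for a in [(.44,-.38,.26,None),(.55,-.12,.26,None),(.53,.16,.26,None),(.43,.3495,.2,-6.2)]: go(*a)
E
```

```text
scene [([5.0, -1.0], 557, 0.18), ([5.0, 0.0], 544, 0.18), ([5.0, 5.0], 3930, 0.3), ([5.0, 6.0], 4319, 0.3), ([6.0, 0.0], 190, 0.18), ([6.0, 1.0], 85, 0.17), ([6.0, 5.0], 102, 0.3), ([6.0, 6.0], 272, 0.2), ([7.0, -6.0], 127, 0.16), ([7.0, -5.0], 78, 0.18), ([7.0, -3.0], 329, 0.29), ([7.0, -2.0], 2231, 0.3), ([8.0, -6.0], 161, 0.17), ([8.0, -5.0], 153, 0.18), ([8.0, -2.0], 186, 0.2)]
side [([5.0, -1.0], 843, 0.18), ([5.0, -0.0], 412, 0.18), ([5.0, 5.0], 1269, 0.3), ([5.0, 6.0], 294, 0.3), ([6.0, -0.0], 104, 0.18), ([6.0, 1.0], 22, 0.17), ([6.0, 5.0], 313, 0.3), ([6.0, 6.0], 116, 0.2), ([7.0, -3.0], 8158, 0.3), ([7.0, -2.0], 6799, 0.3), ([8.0, -3.0], 678, 0.15), ([8.0, -2.0], 400, 0.2)]
d(mm) [ 255.2 -102.5  -18.7]
d(mm) [ 458.6 -298.3  -18.5]
d(mm) [ 550.2 -563.7  -18.3]
d(mm) [ 532.7 -777.2   41.9] rot [-0.   0.  29.3]
```

```bash
python3 - <<'E'
from h import *
for n in ["scene","side"]:
    c=viewer.camera(n);P=cloud(c);Q=P[(c["depth"]>0)&(P[...,2]>.06)]
    for nm,lo,hi in [("A",(.35,.38),(.7,.75)),("B",(.58,-.4),(.85,-.08))]:
        q=Q[(Q[:,:2]>lo).all(1)&(Q[:,:2]<hi).all(1)&(Q[:,2]<.45)]
        for z in np.arange(.06,.4,.04):
            s=q[(q[:,2]>=z)&(q[:,2]<z+.04)]
            if len(s)>10: print(n,nm,round(z,2),np.percentile(s,1,0)[:2].round(3),np.percentile(s,99,0)[:2].round(3))
for a in [(.40,-.38,.26,None),(.48,-.12,.26,None),(.51,.1,.26,None),(.43,.3,.26,-6.2)]: go(*a)
E
```

```text
scene A 0.1 [0.484 0.533] [0.488 0.572]
scene A 0.14 [0.48  0.499] [0.599 0.613]
scene A 0.18 [0.498 0.499] [0.587 0.612]
scene A 0.22 [0.509 0.508] [0.53  0.602]
scene A 0.26 [0.506 0.506] [0.55  0.604]
scene B 0.06 [ 0.728 -0.243] [ 0.797 -0.202]
scene B 0.1 [ 0.669 -0.242] [ 0.799 -0.202]
scene B 0.14 [ 0.664 -0.268] [ 0.792 -0.171]
scene B 0.18 [ 0.681 -0.277] [ 0.776 -0.172]
scene B 0.22 [ 0.691 -0.267] [ 0.731 -0.182]
scene B 0.26 [ 0.69  -0.265] [ 0.737 -0.18 ]
scene B 0.3 [ 0.698 -0.22 ] [ 0.736 -0.18 ]
side A 0.06 [0.542 0.52 ] [0.607 0.557]
side A 0.1 [0.485 0.519] [0.612 0.569]
side A 0.14 [0.48  0.492] [0.603 0.578]
side A 0.18 [0.499 0.493] [0.593 0.585]
side A 0.22 [0.509 0.504] [0.55  0.582]
side A 0.26 [0.507 0.5  ] [0.55  0.604]
side B 0.06 [ 0.727 -0.273] [ 0.783 -0.23 ]
side B 0.1 [ 0.669 -0.274] [ 0.795 -0.21 ]
side B 0.14 [ 0.664 -0.291] [ 0.788 -0.191]
side B 0.18 [ 0.681 -0.29 ] [ 0.775 -0.186]
side B 0.22 [ 0.691 -0.281] [ 0.724 -0.193]
side B 0.26 [ 0.689 -0.282] [ 0.737 -0.184]
side B 0.3 [ 0.689 -0.283] [ 0.739 -0.182]
d(mm) [ 218.5 -118.3  -18.5]
d(mm) [ 394.2 -326.   -18.5]
d(mm) [ 508.2 -516.5  -18.4]
d(mm) [ 513.2 -731.9  -18.3] rot [-0.  -0.  29.3]
```

{"api": "step_arm", "payload": {
  "targets": [
    {"dx": 0.05, "dy": -0.03, "dz": -0.01, "rz": 2},
    {"dx": 0.1, "dy": -0.06, "dz": -0.018, "rz": 4},
    {"dx": 0.15, "dy": -0.088, "dz": -0.018, "rz": 6},
    {"dx": 0.2, "dy": -0.115, "dz": -0.018, "rz": 8},
    {"dx": 0.24, "dy": -0.15, "dz": -0.018, "rz": 10}
  ],
  "gripper": 1
}}

```text
invalid input
```

```bash
python3 - <<'E'
from h import *
st()
for a in [(.48,-.12,.26,None),(.51,.1,.26,None),(.43,.3,.26,-6.2)]: go(*a)
E
```

```text
t 0.4 p [ 0.2456 -0.5746  0.2414] yaw 23.1 q [-1.35  0.53  1.43  0.    1.18 -0.18] F [0.2 0.2 0.9] w 0.087
d(mm) [ 394.2 -326.   -18.5]
d(mm) [ 508.2 -516.5  -18.4]
d(mm) [ 513.2 -731.9  -18.3] rot [-0.  -0.  29.3]
```

Invalid input; I'll include all six keys in each row.

{"api": "step_arm", "payload": {
  "targets": [
    {"dx": 0.05, "dy": -0.03, "dz": -0.01, "rx": 0, "ry": 0, "rz": 2},
    {"dx": 0.1, "dy": -0.06, "dz": -0.018, "rx": 0, "ry": 0, "rz": 4},
    {"dx": 0.15, "dy": -0.088, "dz": -0.018, "rx": 0, "ry": 0, "rz": 6},
    {"dx": 0.2, "dy": -0.115, "dz": -0.018, "rx": 0, "ry": 0, "rz": 8},
    {"dx": 0.24, "dy": -0.15, "dz": -0.018, "rx": 0, "ry": 0, "rz": 10}
  ],
  "gripper": 1
}}

```text
time: 1.02
position: [0.4088, -0.3412, 0.2598]
tool_rot: [0.993, 0.114, 0.001, 0.0]
ft_force: [0.8, 0.3, 1.0]
grip_width: 0.0872
```

```bash
python3 - <<'E'
from h import *
st()
for a in [(.48,-.12,.26,None),(.51,.1,.26,None),(.43,.3,.26,-6.2)]: go(*a)
E
```

```text
t 1.02 p [ 0.4088 -0.3412  0.2598] yaw 13.1 q [-0.91  0.38  1.64  0.    1.12  0.44] F [0.8 0.3 1. ] w 0.0872
d(mm) [ 119.4 -199.3   -0.3]
d(mm) [ 1.985e+02 -4.068e+02 -4.000e-01]
d(mm) [ 165.8 -619.7   -0.7] rot [ 0.  -0.1 19.3]
```

{"api": "step_arm", "payload": {
  "targets": [
    {"dx": 0.03, "dy": -0.05, "dz": 0, "rx": 0, "ry": 0, "rz": 2},
    {"dx": 0.06, "dy": -0.1, "dz": 0, "rx": 0, "ry": 0, "rz": 4},
    {"dx": 0.09, "dy": -0.15, "dz": 0, "rx": 0, "ry": 0, "rz": 6},
    {"dx": 0.12, "dy": -0.2, "dz": 0, "rx": 0, "ry": 0, "rz": 8},
    {"dx": 0.145, "dy": -0.255, "dz": 0, "rx": 0, "ry": 0, "rz": 10}
  ]
}}

```text
time: 1.65
position: [0.4932, -0.0584, 0.26]
tool_rot: [1.0, 0.026, 0.001, 0.001]
ft_force: [0.7, 0.7, -0.2]
grip_width: 0.0869
```

```bash
python3 - <<'E'
from h import *
st()
for a in [(.51,.1,.26,None),(.43,.3,.26,-6.2)]: go(*a)
E
```

```text
t 1.65 p [ 0.4932 -0.0584  0.26  ] yaw 3.0 q [-0.34  0.33  1.73 -0.    1.08  1.18] F [ 0.7  0.7 -0.2] w 0.0869
d(mm) [  25.  -157.3   -0.2]
d(mm) [ -44.4 -361.2   -0.6] rot [ 0.1 -0.2  9.2]
```

{"api": "step_arm", "payload": {
  "targets": [
    {"dx": 0.01, "dy": -0.055, "dz": 0, "rx": 0, "ry": 0, "rz": 2},
    {"dx": 0.02, "dy": -0.11, "dz": 0, "rx": 0, "ry": 0, "rz": 4},
    {"dx": 0.025, "dy": -0.165, "dz": 0, "rx": 0, "ry": 0, "rz": 6},
    {"dx": 0.01, "dy": -0.22, "dz": 0, "rx": 0, "ry": 0, "rz": 8},
    {"dx": -0.01, "dy": -0.275, "dz": 0, "rx": 0, "ry": 0, "rz": 9}
  ]
}}

```text
time: 2.28
position: [0.4688, 0.2175, 0.2597]
tool_rot: [0.999, -0.053, 0.002, 0.0]
ft_force: [0.4, 0.6, -0.6]
grip_width: 0.0869
```

```bash
python3 - <<'E'
from h import *
st()
for a in [(.43,.35,.12,-6.2)]: go(*a)
E
```

```text
t 2.27 p [0.4688 0.2175 0.2597] yaw -6.1 q [ 0.22  0.36  1.68 -0.    1.1   1.9 ] F [ 0.4  0.6 -0.6] w 0.0869
d(mm) [ -53.1 -127.7  139.5] rot [ 0.  -0.2  0.1]
```

{"api": "step_arm", "payload": {
  "targets": [
    {"dx": -0.018, "dy": -0.045, "dz": 0.02, "rx": 0, "ry": 0, "rz": 0},
    {"dx": -0.036, "dy": -0.09, "dz": 0.04, "rx": 0, "ry": 0, "rz": 0},
    {"dx": -0.053, "dy": -0.128, "dz": 0.07, "rx": 0, "ry": 0, "rz": 0},
    {"dx": -0.053, "dy": -0.128, "dz": 0.11, "rx": 0, "ry": 0, "rz": 0},
    {"dx": -0.053, "dy": -0.128, "dz": 0.14, "rx": 0, "ry": 0, "rz": 0}
  ]
}}

```text
time: 2.9
position: [0.4294, 0.3509, 0.1181]
tool_rot: [0.999, -0.052, 0.002, 0.001]
ft_force: [0.7, 1.3, -0.0]
grip_width: 0.0869
```

```bash
python3 - <<'E'
from h import *
st()
c=viewer.camera("wrist"); cv2.imwrite("pics/w1.png",c["img"])
hsv=cv2.cvtColor(c["img"],cv2.COLOR_BGR2HSV);H,S,V=[hsv[...,i].astype(int) for i in range(3)]
m=(((H<8)|(H>172))&(S>150)&(V>60)).astype(np.uint8);k,l,s,ce=cv2.connectedComponentsWithStats(m)
for i in range(1,k):
    if s[i,4]>100: print(s[i],ray(c,ce[i],.034),ray(c,ce[i],.0275),cloud(c)[(l==i)].mean(0))
go(.43,.35,.026,-6.2)
E
```

```text
t 2.9 p [0.4294 0.3509 0.1181] yaw -5.9 q [ 0.49  0.61  1.72 -0.    0.81  2.16] F [ 0.7  1.3 -0. ] w 0.0869
[ 292  189   41   41 1254] [0.43419657 0.35039515 0.034     ] [0.43213783 0.35061608 0.0275    ] [0.43449974 0.35037681 0.03515107]
d(mm) [ 2.6 -1.3 88.8] rot [0.3 0.1 0.2]
```

View pics/w1.png

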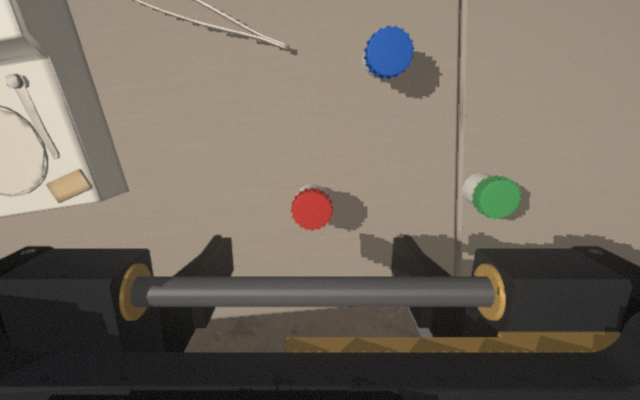

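The wrist view shows the red cap at (312,209), centred between the jaws. No other pot is within finger range (blue at (388,52), green at (496,197)).

{"api": "step_arm", "payload": {
  "targets": [
    {"dx": 0.004, "dy": -0.001, "dz": 0.03, "rx": 0, "ry": 0, "rz": 0},
    {"dx": 0.004, "dy": -0.001, "dz": 0.06, "rx": 0, "ry": 0, "rz": 0},
    {"dx": 0.004, "dy": -0.001, "dz": 0.08, "rx": 0, "ry": 0, "rz": 0},
    {"dx": 0.004, "dy": -0.001, "dz": 0.089, "rx": 0, "ry": 0, "rz": 0},
    {"dx": 0.004, "dy": -0.001, "dz": 0.089, "rx": 0, "ry": 0, "rz": 0}
  ]
}}

```text
time: 3.58
position: [0.4316, 0.3496, 0.0259]
tool_rot: [0.999, -0.052, -0.001, 0.002]
ft_force: [0.4, -0.6, 0.4]
grip_width: 0.0868
```

{"api": "step_arm", "payload": {
  "targets": [
    {"dx": 0, "dy": 0, "dz": 0, "rx": 0, "ry": 0, "rz": 0},
    {"dx": 0, "dy": 0, "dz": 0, "rx": 0, "ry": 0, "rz": 0},
    {"dx": 0, "dy": 0, "dz": 0, "rx": 0, "ry": 0, "rz": 0},
    {"dx": 0, "dy": 0, "dz": 0, "rx": 0, "ry": 0, "rz": 0},
    {"dx": 0, "dy": 0, "dz": 0, "rx": 0, "ry": 0, "rz": 0}
  ],
  "gripper": 0,
  "force": 10
}}

```text
time: 4.2
position: [0.4316, 0.3496, 0.026]
tool_rot: [0.999, -0.052, -0.001, 0.002]
ft_force: [-0.7, 0.4, 0.8]
grip_width: 0.0451
```

```bash
python3 - <<'E'
from h import *
st()
E
```

```text
t 4.2 p [0.4316 0.3496 0.026 ] yaw -6.0 q [ 0.48  0.77  1.75 -0.    0.63  2.16] F [-0.7  0.4  0.8] w 0.0451
```

Still closing; give it more time.

{"api": "step_arm", "payload": {
  "targets": [
    {"dx": 0, "dy": 0, "dz": 0, "rx": 0, "ry": 0, "rz": 0},
    {"dx": 0, "dy": 0, "dz": 0, "rx": 0, "ry": 0, "rz": 0},
    {"dx": 0, "dy": 0, "dz": 0, "rx": 0, "ry": 0, "rz": 0},
    {"dx": 0, "dy": 0, "dz": 0, "rx": 0, "ry": 0, "rz": 0},
    {"dx": 0, "dy": 0, "dz": 0, "rx": 0, "ry": 0, "rz": 0}
  ],
  "gripper": 0,
  "force": 12
}}

```text
time: 4.82
position: [0.4316, 0.3496, 0.026]
tool_rot: [0.999, -0.052, -0.001, 0.002]
ft_force: [1.1, 1.0, -0.3]
grip_width: 0.0295
```

{"api": "step_arm", "payload": {
  "targets": [
    {"dx": 0, "dy": 0, "dz": -0.02, "rx": 0, "ry": 0, "rz": 0},
    {"dx": 0, "dy": 0, "dz": -0.045, "rx": 0, "ry": 0, "rz": 0},
    {"dx": 0, "dy": 0, "dz": -0.075, "rx": 0, "ry": 0, "rz": 0},
    {"dx": 0, "dy": 0, "dz": -0.1, "rx": 0, "ry": 0, "rz": 0},
    {"dx": 0, "dy": 0, "dz": -0.115, "rx": 0, "ry": 0, "rz": 0}
  ]
}}

```text
time: 5.45
position: [0.4322, 0.3503, 0.1422]
tool_rot: [0.999, -0.052, -0.001, 0.002]
ft_force: [0.6, 0.3, 0.4]
grip_width: 0.0293
```

```bash
python3 - <<'E'
from h import *
st()
bx=np.array([.994,-.108]);by=np.array([.108,.994]);L=np.array([.4793,.0141])
T=L-0.012*bx; print(T)
go(*T,.14,-6.2)
c=viewer.camera("side"); cv2.imwrite("pics/s2.png",c["img"][100:350,150:470])
E
```

```text
t 5.45 p [0.4322 0.3503 0.1422] yaw -6.0 q [ 0.48  0.57  1.69 -0.    0.88  2.16] F [0.6 0.3 0.4] w 0.0293
[0.467372 0.015396]
d(mm) [ 70.  329.4   3.4] rot [0.2 0.1 0.2]
```

View pics/s2.png

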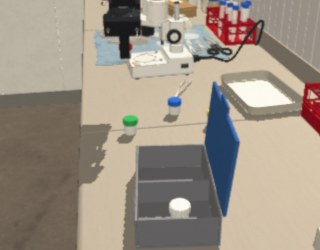

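The crop shows the red cap held in the gripper at about (125,48), clear of the bench. Next is the carry over the left bay.

{"api": "step_arm", "payload": {
  "targets": [
    {"dx": 0.01, "dy": 0.05, "dz": 0.0, "rx": 0, "ry": 0, "rz": 0},
    {"dx": 0.02, "dy": 0.105, "dz": 0.0, "rx": 0, "ry": 0, "rz": 0},
    {"dx": 0.035, "dy": 0.16, "dz": 0.0, "rx": 0, "ry": 0, "rz": 0},
    {"dx": 0.045, "dy": 0.215, "dz": 0.0, "rx": 0, "ry": 0, "rz": 0},
    {"dx": 0.055, "dy": 0.265, "dz": 0.0, "rx": 0, "ry": 0, "rz": 0}
  ]
}}

```text
time: 6.12
position: [0.4595, 0.0796, 0.1436]
tool_rot: [0.999, -0.053, -0.0, 0.001]
ft_force: [0.7, -0.3, -0.2]
grip_width: 0.0293
```

```bash
python3 - <<'E'
from h import *
st()
go(.4674,.0154,.12,-6.2)
E
```

```text
t 6.12 p [0.4595 0.0796 0.1436] yaw -6.0 q [-0.07  0.48  1.92 -0.    0.74  1.61] F [ 0.7 -0.3 -0.2] w 0.0293
d(mm) [14.6 62.9 23.8] rot [0.2 0.  0.2]
```

{"api": "step_arm", "payload": {
  "targets": [
    {"dx": 0.007, "dy": 0.03, "dz": 0.0, "rx": 0, "ry": 0, "rz": 0},
    {"dx": 0.0145, "dy": 0.055, "dz": 0.0, "rx": 0, "ry": 0, "rz": 0},
    {"dx": 0.0145, "dy": 0.063, "dz": 0.015, "rx": 0, "ry": 0, "rz": 0},
    {"dx": 0.0145, "dy": 0.063, "dz": 0.024, "rx": 0, "ry": 0, "rz": 0},
    {"dx": 0.0145, "dy": 0.063, "dz": 0.024, "rx": 0, "ry": 0, "rz": 0}
  ]
}}

```text
time: 6.75
position: [0.4663, 0.0159, 0.1188]
tool_rot: [0.999, -0.052, -0.002, 0.001]
ft_force: [-0.5, -0.6, 0.2]
grip_width: 0.0292
```

```bash
python3 - <<'E'
from h import *
st()
for n in ["scene","side"]:
    c=viewer.camera(n); 
    bx=np.array([.994,-.108,0]);by=np.array([.108,.994,0]);L=np.array([.4793,.0141,.004])
    im=c["img"].copy()
    for a,b in [(-56,47),(56,47),(56,-47),(-56,-47)]:
        for z in (0,.046): cv2.circle(im,tuple(int(v) for v in proj(c,L+bx*a/1e3+by*b/1e3+[0,0,z]).round()),1,(0,255,255),-1)
    im=im[85:235,300:460] if n=="scene" else im[170:350,240:420]
    cv2.imwrite(f"pics/{n}3.png",cv2.resize(im,(400,400)))
a=[cv2.imread(f"pics/{n}3.png") for n in("scene","side")]; cv2.imwrite("pics/c3.png",cv2.hconcat(a))
go(.4674,.0154,.031,-6.2)
E
```

```text
t 6.75 p [0.4663 0.0159 0.1188] yaw -6.0 q [-0.2   0.53  1.93 -0.    0.68  1.47] F [-0.5 -0.6  0.2] w 0.0292
d(mm) [ 0.4  0.3 88.6] rot [0.1 0.  0.2]
```

View pics/c3.png

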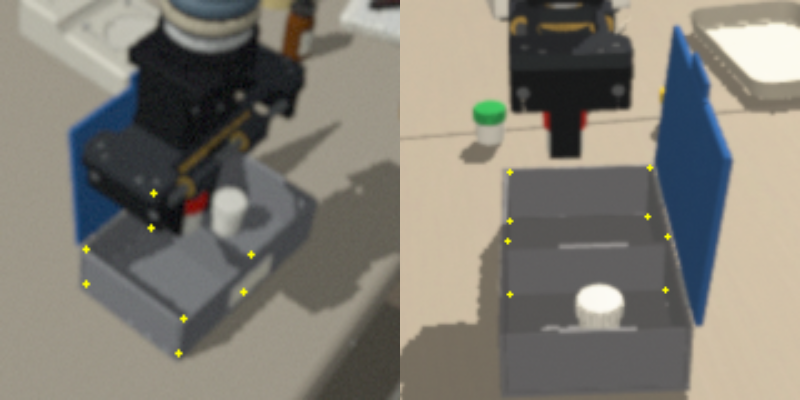

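The overlaid bay corners match the box in both crops, and the gripper with the red cap is centred over the left bay, well clear of the lid. I'll lower it now.

{"api": "step_arm", "payload": {
  "targets": [
    {"dx": 0, "dy": 0, "dz": 0.03, "rx": 0, "ry": 0, "rz": 0},
    {"dx": 0, "dy": 0, "dz": 0.055, "rx": 0, "ry": 0, "rz": 0},
    {"dx": 0, "dy": 0, "dz": 0.075, "rx": 0, "ry": 0, "rz": 0},
    {"dx": 0, "dy": 0, "dz": 0.084, "rx": 0, "ry": 0, "rz": 0},
    {"dx": 0, "dy": 0, "dz": 0.088, "rx": 0, "ry": 0, "rz": 0}
  ]
}}

```text
time: 7.48
position: [0.4672, 0.016, 0.0316]
tool_rot: [0.999, -0.052, -0.0, 0.001]
ft_force: [-0.6, -0.4, -0.6]
grip_width: 0.029
```

{"api": "step_arm", "payload": {
  "targets": [
    {"dx": 0, "dy": 0, "dz": 0, "rx": 0, "ry": 0, "rz": 0},
    {"dx": 0, "dy": 0, "dz": 0, "rx": 0, "ry": 0, "rz": 0},
    {"dx": 0, "dy": 0, "dz": 0, "rx": 0, "ry": 0, "rz": 0},
    {"dx": 0, "dy": 0, "dz": 0, "rx": 0, "ry": 0, "rz": 0},
    {"dx": 0, "dy": 0, "dz": 0, "rx": 0, "ry": 0, "rz": 0}
  ],
  "gripper": 0.53
}}

```text
time: 8.1
position: [0.4673, 0.016, 0.0317]
tool_rot: [0.999, -0.052, -0.0, 0.001]
ft_force: [0.4, -0.6, 0.2]
grip_width: 0.0459
```

```bash
python3 - <<'E'
from h import *
st()
E
```

```text
t 8.1 p [0.4673 0.016  0.0317] yaw -5.9 q [-0.2   0.71  1.97 -0.01  0.46  1.48] F [ 0.4 -0.6  0.2] w 0.0459
```

{"api": "step_arm", "payload": {
  "targets": [
    {"dx": 0, "dy": 0, "dz": -0.02, "rx": 0, "ry": 0, "rz": 0},
    {"dx": 0, "dy": 0, "dz": -0.05, "rx": 0, "ry": 0, "rz": 0},
    {"dx": 0, "dy": 0, "dz": -0.1, "rx": 0, "ry": 0, "rz": 0},
    {"dx": 0, "dy": 0, "dz": -0.16, "rx": 0, "ry": 0, "rz": 0},
    {"dx": 0, "dy": 0, "dz": -0.22, "rx": 0, "ry": 0, "rz": 0}
  ]
}}

```text
time: 8.72
position: [0.4668, 0.0166, 0.2535]
tool_rot: [0.999, -0.052, -0.0, 0.001]
ft_force: [1.3, 0.1, 0.2]
grip_width: 0.0464
```

```bash
python3 - <<'E'
from h import *
st()
L=np.array([.4793,.0141])
for n in ["scene","side"]:
    c=viewer.camera(n); P=cloud(c);hsv=cv2.cvtColor(c["img"],cv2.COLOR_BGR2HSV);H,S,V=[hsv[...,i].astype(int) for i in range(3)]
    m=((H<8)|(H>172))&(S>130)&(V>50)&(np.hypot(P[...,0]-L[0],P[...,1]-L[1])<.08); Q=P[m]
    if len(Q): print(n,len(Q),Q.mean(0).round(4),Q[:,2].max())
    im=c["img"]; im=im[85:235,300:460] if n=="scene" else im[170:350,240:420]
    cv2.imwrite(f"pics/{n}4.png",cv2.resize(im,(400,400)))
    m=(abs(H-110)<12)&(S>150)&(V>50)&(abs(P[...,0]-.53)<.1)&(abs(P[...,1]+.04)<.15); Q=P[m]; q=Q-Q.mean(0); print(n,"lid",np.linalg.svd(q,full_matrices=False)[2][2].round(3),Q.mean(0).round(3),Q.max(0).round(3))
a=[cv2.imread(f"pics/{n}4.png") for n in("scene","side")]; cv2.imwrite("pics/c4.png",cv2.hconcat(a))
E
```

```text
t 8.72 p [0.4668 0.0166 0.2535] yaw -5.9 q [-0.2   0.3   1.8  -0.    1.04  1.47] F [1.3 0.1 0.2] w 0.0464
scene 127 [0.4652 0.0195 0.0373] 0.04182859352245383
scene lid [ 0.994 -0.111  0.013] [ 0.54  -0.022  0.115] [0.556 0.104 0.311]
side 244 [0.4656 0.0137 0.0351] 0.040988725131686214
side lid [-0.989  0.113  0.096] [ 0.537 -0.064  0.121] [0.555 0.049 0.182]
```

View pics/c4.png

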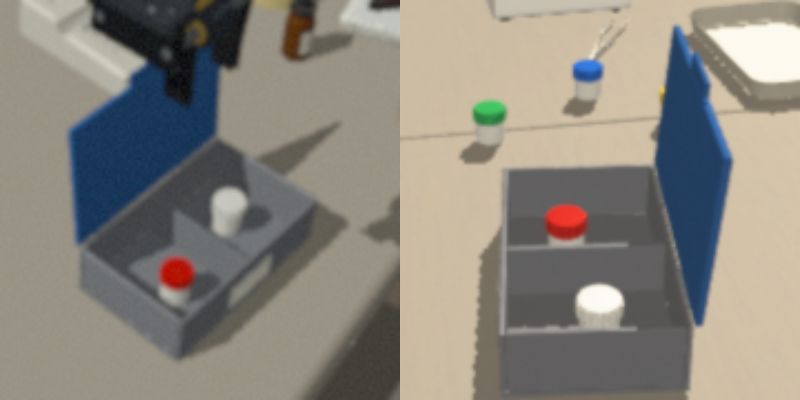

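The pot stands upright at about (177,280) in the left bay, the lid is still open, and the fingers are clear. Next I go over and behind the lid.

```bash
python3 - <<'E'
from h import *
go(.615,0,.255,-6.2); go(.615,0,.15,-6.2)
for n in ["scene","side"]:
    c=viewer.camera(n);P=cloud(c);Q=P[(c["depth"]>0)&(P[...,2]>.03)&(P[...,0]>.57)&(P[...,0]<.72)&(P[...,1]>-.15)&(P[...,1]<.15)]
    print(len(Q),Q.min(0) if len(Q) else 0,np.percentile(Q,[5,50,95],axis=0) if len(Q) else 0)
E
```

```text
d(mm) [144.5   1.    5. ] rot [ 0.2 -0.8  0.3]
d(mm) [142.9   0.6 110. ] rot [ 0.2 -0.8  0.3]
0 0 0
0 0 0
```

{"api": "step_arm", "payload": {
  "targets": [
    {"dx": 0.02, "dy": 0.0, "dz": -0.02, "rx": 0, "ry": 0, "rz": 0},
    {"dx": 0.05, "dy": 0.0, "dz": -0.02, "rx": 0, "ry": 0, "rz": 0},
    {"dx": 0.09, "dy": 0.0, "dz": -0.02, "rx": 0, "ry": 0, "rz": 0},
    {"dx": 0.13, "dy": 0.0, "dz": -0.02, "rx": 0, "ry": 0, "rz": 0},
    {"dx": 0.15, "dy": 0.0, "dz": -0.01, "rx": 0, "ry": 0, "rz": 0}
  ],
  "gripper": 0
}}

```text
time: 9.55
position: [0.618, 0.0007, 0.2604]
tool_rot: [0.999, -0.052, -0.0, 0.001]
ft_force: [-0.6, -0.6, -0.7]
grip_width: 0.0052
```

```bash
python3 - <<'E'
from h import *
st(); go(.615,0,.145,-6.2)
E
```

```text
t 9.55 p [0.618  0.0007 0.2604] yaw -5.9 q [-0.18  0.5   1.43 -0.    1.21  1.5 ] F [-0.6 -0.6 -0.7] w 0.0052
d(mm) [ -2.9   0.7 115.4] rot [ 0.2 -0.   0.3]
```

{"api": "step_arm", "payload": {
  "targets": [
    {"dx": 0, "dy": 0.0, "dz": 0.03, "rx": 0, "ry": 0, "rz": 0},
    {"dx": 0, "dy": 0.0, "dz": 0.06, "rx": 0, "ry": 0, "rz": 0},
    {"dx": 0, "dy": 0.0, "dz": 0.09, "rx": 0, "ry": 0, "rz": 0},
    {"dx": 0, "dy": 0.0, "dz": 0.11, "rx": 0, "ry": 0, "rz": 0},
    {"dx": 0, "dy": 0.0, "dz": 0.11, "rx": 0, "ry": 0, "rz": 0}
  ]
}}

```text
time: 10.18
position: [0.6147, 0.0009, 0.146]
tool_rot: [0.999, -0.052, -0.005, 0.001]
ft_force: [0.5, 0.3, 0.6]
grip_width: 0.0006
```

{"api": "step_arm", "payload": {
  "targets": [
    {"dx": -0.015, "dy": 0.0, "dz": 0, "rx": 0, "ry": 0, "rz": 0},
    {"dx": -0.03, "dy": 0.0, "dz": 0, "rx": 0, "ry": 0, "rz": 0},
    {"dx": -0.045, "dy": 0.0, "dz": 0, "rx": 0, "ry": 0, "rz": 0},
    {"dx": -0.06, "dy": 0.0, "dz": 0, "rx": 0, "ry": 0, "rz": 0},
    {"dx": -0.075, "dy": 0.0, "dz": 0, "rx": 0, "ry": 0, "rz": 0}
  ]
}}

```text
time: 10.8
position: [0.5401, 0.0087, 0.1469]
tool_rot: [0.999, -0.052, -0.004, 0.001]
ft_force: [0.9, -0.0, -0.8]
grip_width: 0.0007
```

```bash
python3 - <<'E'
from h import *
st()
c=viewer.camera("side"); cv2.imwrite("pics/s5.png",cv2.resize(c["img"][130:350,220:440],(500,500)))
E
```

```text
t 10.8 p [0.5401 0.0087 0.1469] yaw -6.0 q [-0.19  0.55  1.73 -0.    0.87  1.49] F [ 0.9 -0.  -0.8] w 0.0007
```

View pics/s5.png

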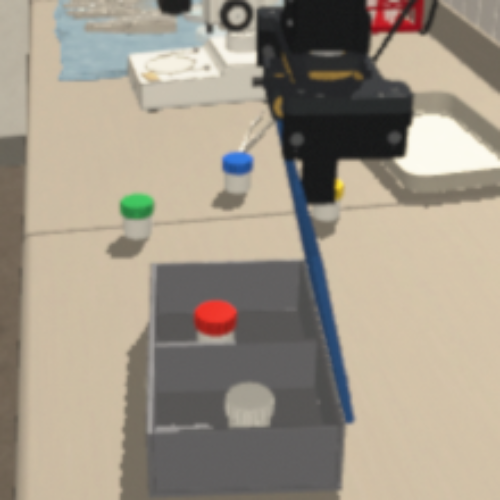

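The side view shows the lid edge-on (from about (280,120) to (350,420)) with the finger pressing behind it at (320,180), so it is just past upright. Keep pushing forward.

{"api": "step_arm", "payload": {
  "targets": [
    {"dx": -0.015, "dy": 0.0, "dz": 0, "rx": 0, "ry": 0, "rz": 0},
    {"dx": -0.03, "dy": 0.0, "dz": 0, "rx": 0, "ry": 0, "rz": 0},
    {"dx": -0.045, "dy": 0.0, "dz": 0, "rx": 0, "ry": 0, "rz": 0},
    {"dx": -0.06, "dy": 0.0, "dz": 0, "rx": 0, "ry": 0, "rz": 0},
    {"dx": -0.08, "dy": 0.0, "dz": 0, "rx": 0, "ry": 0, "rz": 0}
  ]
}}

```text
time: 11.48
position: [0.4567, 0.0175, 0.1477]
tool_rot: [0.999, -0.052, -0.007, 0.001]
ft_force: [0.0, 0.1, -0.4]
grip_width: 0.0007
```

{"api": "step_arm", "payload": {
  "targets": [
    {"dx": 0, "dy": 0.0, "dz": 0, "rx": 0, "ry": 0, "rz": 0},
    {"dx": 0, "dy": 0.0, "dz": 0, "rx": 0, "ry": 0, "rz": 0},
    {"dx": 0, "dy": 0.0, "dz": 0, "rx": 0, "ry": 0, "rz": 0},
    {"dx": 0, "dy": 0.0, "dz": 0, "rx": 0, "ry": 0, "rz": 0},
    {"dx": 0, "dy": 0.0, "dz": 0, "rx": 0, "ry": 0, "rz": 0}
  ]
}}

```text
time: 12.1
position: [0.4569, 0.0175, 0.1476]
tool_rot: [0.999, -0.052, -0.007, 0.001]
ft_force: [-0.3, -0.9, 0.5]
grip_width: 0.0003
```

```bash
python3 - <<'E'
from h import *
st()
c=viewer.camera("side"); cv2.imwrite("pics/s6.png",cv2.resize(c["img"][130:350,220:440],(500,500)))
P=cloud(c);hsv=cv2.cvtColor(c["img"],cv2.COLOR_BGR2HSV);H,S,V=[hsv[...,i].astype(int) for i in range(3)]
m=(abs(H-110)<12)&(S>150)&(V>50)&(abs(P[...,0]-.48)<.12)&(abs(P[...,1]+.04)<.15);Q=P[m];print(Q.mean(0),Q.min(0),Q.max(0),np.linalg.svd(Q-Q.mean(0),full_matrices=False)[2][2])
E
```

```text
t 12.1 p [0.4569 0.0175 0.1476] yaw -5.9 q [-0.2   0.47  1.93 -0.    0.76  1.47] F [-0.3 -0.9  0.5] w 0.0003
[ 0.46656921 -0.04998687  0.05823096] [ 0.40219843 -0.14019437  0.05352063] [0.53944102 0.06955003 0.20056028] [ 0.00298728  0.00101579 -0.99999502]
```

View pics/s6.png

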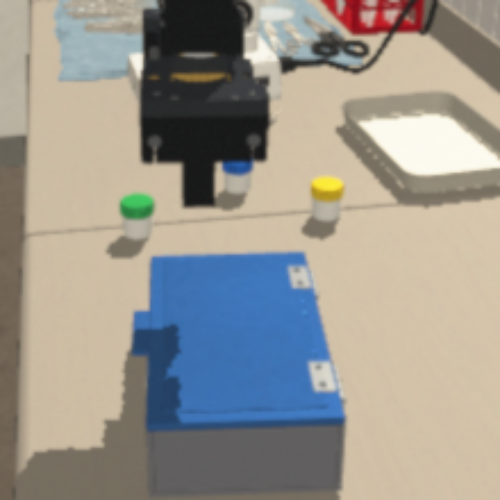

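The lid lies flat on the box: the plane fit gives about 0.003 rad of tilt at z ≈ 0.058, and the gripper is well above it. One more check from the other camera, then I hand in.

```bash
python3 - <<'E'
from h import *
for n in ("scene","side"):
    c=viewer.camera(n)
    P=cloud(c);hsv=cv2.cvtColor(c["img"],cv2.COLOR_BGR2HSV);H,S,V=[hsv[...,i].astype(int) for i in range(3)]
    m=(abs(H-110)<12)&(S>150)&(V>50)&(abs(P[...,0]-.48)<.12)&(abs(P[...,1]+.04)<.15)&(P[...,2]<.1);Q=P[m];print(n,Q.mean(0).round(4),np.linalg.svd(Q-Q.mean(0),full_matrices=False)[2][2].round(4))
st(); robot.hand_in()
E
```

```text
scene [ 0.4614 -0.0159  0.058 ] [-0.0059  0.0044  1.    ]
side [ 0.4665 -0.0501  0.0579] [-0.0026 -0.0029  1.    ]
t 12.25 p [0.4567 0.0176 0.1476] yaw -5.9 q [-0.2   0.47  1.93 -0.    0.76  1.47] F [-1.1  0.3  0.3] w 0.0005
the job is handed in; nothing more can be done
```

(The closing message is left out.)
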